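# Lift the hot pot lid with the lid lifter and set it on the trivet

## Robot

A 7-joint arm with a two-finger parallel gripper is mounted at the origin on a cart in front of the work surface, level with it; the furniture and walls round the work are solid. World frame = base frame: x ahead of the robot, y to its left, z up, the work surface at z = 0. Lengths are in m, angles in rad, forces in N, time in s.
With the tool pointing down it reaches from about 0.4 to 0.875 m from the base axis. Payload 19.3 kg.
Tool frame: the origin (TCP) lies at the very end of the fingers, on their centre line; the grasp point (between the pads) lies 19 mm behind it; z points along the fingers, y is the line along which they close (so a half turn about z gives the same grasp; the last joint's range is limited). The gripper opens to 85 mm and grips with 20 to 120 N. Pads are 22 mm wide; open, the fingers measure 114 mm over their backs; the gripper's body (76 mm by 85 mm) begins 54 mm behind the grasp point. The pads swing forward as they close: fully open they stand 13 mm farther back than shut.
Start: joints at [-1.418, 0.521, -0.036, 1.599, 0.021, 1.021, -0.113], TCP at [0.138, 0.61, 0.231] pointing down, gripper open.
Joint ranges: [-2.91, 2.91], [-0.3, 2.13], [-1.5, 1.42], [0.17, 2.43], [-1.26, 4.41], [0.16, 1.93], [-2.52, 2.52]. Speed limits (rad/s): [1.89, 1.89, 2.39, 2.39, 3.01, 3.01, 3.01].

## Interface

Orientations are given as [roll, pitch, yaw] about the fixed x, y, z axes, in that order (R = Rz(yaw) Ry(pitch) Rx(roll)).
In Python, from workcell import bot gives the robot as it stands.
- The arm moves only by the shell command python3 -m crank 'ROWS' [FORCE]. ROWS is a JSON object of lists of equal length, an entry for each row: "travel": the shift along the world's x, y, z in cm, a list of three; "turn": the turn, a rotation vector about the world's x, y, z in degrees, a list of three; "gripper": the closure, from 0 (fully open) to 1 (shut). A call has exactly 5 rows; each row is the pose to reach, as a shift and turn from the pose commanded when the call began; what a row does not reach only later rows make up. A row lasts 1/10 s, in which the tool goes at most 50 mm and 8.59 degrees, less where a joint would pass 70% of its speed; a pose out of reach is approached as far as the arm can. A call with a gripper value outside its range is refused whole. The fingers move at their own pace and stop on an object; FORCE is the grip in N (left out, the last holds). Time passes only in rows, so rows that repeat a pose let the fingers close, or fill a call up. It gives the time, the measured TCP pose, the force, the opening and the grip force at its end, in the units of the state.
- bot.observe(): the state, without advancing time (a new reading comes with each control period).
- bot.grab_frame(name): name is "scene" or "top" or "wrist"; returns a dict with "pixels" (420x560x3 uint8, red, green, blue), "fx", "fy", "cx", "cy" (pixels), "extrinsics" (4x4, takes a point from world to camera coordinates). Camera axes: x right, y down, z forward; pixel columns grow to the right and rows downward; lengths in m; the calibration is good to about 2 mm. The wrist camera is an equidistant fisheye: a pixel r from the principal point sees the ray r / f radians off the axis. A picture is of the moment at which its call begins. There is no depth.
- bot.job_done(): hands the job in; it is judged then, once.
The state is a dict: "clock": time; "qpos": joint angles; "qd": joint speeds; "joint_efforts": joint torques, N m; "position": TCP position; "tool_rot": TCP orientation; "force": force on the tool from outside, world axes, zero at the start; "moment": the same for the moment, N m; "grip_width": finger opening in m; "finger_force": force on a finger pad.
Only numpy, scipy, OpenCV 4.12 (cv2) and the standard library are available. Lean on these libraries where they do the work, as an engineer would, in place of code of your own. Each camera call takes 0.05 s, during which the arm holds its last target. There are 200 camera calls.

## Task

The pot's lid is hot: take the lid lifter out of its wooden rest, hook it under the lid's loop handle and lift the lid off the pot, keeping it level and never touching it with the hand. Set the lid down gently in the middle of the round cork trivet, unhook the lifter and stand it back in its rest. Do not push the pot or knock the timer, the small white cup or the dark pepper mill.

Things in the scene. Friction and masses are not known exactly. Their poses are not given: they have to be found in the camera images.
- lifter: Lid lifter, 200 mm long, 150 g: black handle, shaft forking into two dark steel hooks side by side (rods 7 mm thick, at y = -18 and +18 mm, open upwards, tips to +x). Its frame is upright (z up) in the rest and whenever the hooks are level; the straight shaft then leans 28 degrees to -x: up the shaft is (-0.469, 0, 0.883). Origin: midway between the hooks' bottoms, on the rods' axis.
- lifter_seat (a point): Where the lid's bar seats in the hooks: the bar's axis comes to lie here, 7.5 mm above the lifter's origin. Each hook's rod axis runs (x, z in mm in the lifter's frame) down the shaft to (-4, 0), flat to (5, 0), up to its tip at (14, 18). The yoke joining the two hooks is at (-37, 62).
- lifter_grip (a point): Middle of the lifter's handle, at (-74, 0, 132) mm in the lifter's frame. The handle is a box 95 mm long up the shaft, 20 mm wide along y, 22 mm deep. Grip it across the 20 mm (fingers closing along y) with the fingers pointing down the leaning shaft, (0.469, 0, -0.883), firmly (40 N or more): the lid's weight hangs 75 mm in front.
- rest: Fixed wooden rest of the lifter, 125 x 80 mm, 92 mm high: back sloping 28 degrees to -x, side cheeks 54 mm apart inside, low lip (top at z = 25 mm) in front. Origin: middle of its underside, z up. The lifter stands in it turned the same way, its origin at about (30, 0, 18) mm; it goes straight up and out, and is set down straight from above.
- pot: Stainless steel pot, 180 mm across, 85 mm high, 2.5 kg, loose on the worktop; small ears at its +y and -y sides reach 116 mm from its centre. Origin: middle of its underside, z up; x points away from the robot.
- lid: The pot's steel lid, 184 mm across, 16 mm thick, about 250 g, with a fixed loop handle on top. A step under it, 5 mm deep and 156 mm across, sits in the pot's mouth with 7 mm play. Origin: middle of the step's underside, z up, 80 mm above the pot's origin when closed. Its centre of mass is under the middle of the loop; hung from the bar it swings about y.
- lid_bar (a point): Middle of the loop handle's top bar, on its axis, 62 mm above the lid's origin. The bar is 8 mm thick, along the lid's y, straight for 68 mm; its legs stand 92 mm apart at the foot. The gap between bar and lid is 42 mm high; hooks pass through it along the lid's x, from the -x side.
- trivet: round cork trivet, 180 mm across, 11 mm thick, fixed flat on the worktop. Origin: middle of its underside
- shelf: Fixed wooden shelf on two steel posts, jars on it, directions much as the pot's. Origin on the worktop near the pot's centre. Board 290 mm wide (y), underside at z = 310 mm, front edge at x = -45 mm: it overhangs the loop handle, so the hand must lean back in front of it. Front rail to z = 354 mm, jars to 433 mm. Posts behind the pot at x = 130, y = -120 and 120 mm.
- timer: bystander: round red kitchen timer, 64 mm across, 52 mm high, loose; origin in the middle of its underside
- cup: bystander: small white cup with a handle, 57 mm high, loose; origin in the middle of its underside
- mill: bystander: dark wooden pepper mill, 54 mm across, 198 mm high, loose; origin in the middle of its underside
Not all that is in view belongs to the job. Of the things that look like the trivet, the larger one is meant.

How it is judged:
By the outcome, as a careful person would: the job done as asked, in the order asked, and still so for the second after the job is handed in, with the robot touching nothing.
It also fails if it takes over 72 s, if anything falls off the work surface, if the arm or the gripper's body presses on something with over 40 N, if the wrist force passes 120 N, or if a joint passes its speed limit or range.

## Working session

There is one attempt and no reset: what is moved stays moved. The work goes in short steps, Python scripts to look and compute and a shell command to move; the robot and the scene stay as the last step left them, time stands still between calls to the robot, and variables do not carry over. Pictures are saved under pics/ and viewed, at most 10 in all, crops included, and the job is handed in when it is done.

```bash
ls; mkdir -p pics; cat > h.py <<'E'
import numpy as np, cv2
from workcell import bot
from scipy.spatial.transform import Rotation as R
def save(n,tag):
    f=bot.grab_frame(n); np.savez(f'pics/{tag}.npz',**{k:np.array(v) for k,v in f.items()})
    cv2.imwrite(f'pics/{tag}.png',cv2.cvtColor(f['pixels'],cv2.COLOR_RGB2BGR)); return f
def load(tag): return dict(np.load(f'pics/{tag}.npz'))
def ray(f,u,v,fish=False):
    E=f['extrinsics']; x=(u-f['cx'])/f['fx']; y=(v-f['cy'])/f['fy']
    if fish:
        r=np.hypot(x,y); s=np.sin(r)/max(r,1e-9); d=np.array([x*s,y*s,np.cos(r)])
    else: d=np.array([x,y,1.])
    Rt=E[:3,:3]; return -Rt.T@E[:3,3], Rt.T@(d/np.linalg.norm(d))
def onz(f,u,v,z,fish=False):
    c,d=ray(f,u,v,fish); return c+d*(z-c[2])/d[2]
def tri(*rays):
    A=np.zeros((3,3));b=np.zeros(3)
    for c,d in rays: P=np.eye(3)-np.outer(d,d);A+=P;b+=P@c
    p=np.linalg.solve(A,b); return p,[np.linalg.norm(np.cross(d,p-c)) for c,d in rays]
def proj(f,p,fish=False):
    q=f['extrinsics']@np.append(p,1); q=q[:3]
    if fish:
        r=np.hypot(q[0],q[1]); a=np.arctan2(r,q[2])/max(r,1e-9); return np.array([f['cx']+f['fx']*q[0]*a,f['cy']+f['fy']*q[1]*a])
    return np.array([f['cx']+f['fx']*q[0]/q[2],f['cy']+f['fy']*q[1]/q[2]])
E
python3 - <<'E'
from h import *
s=bot.observe(); print({k:np.round(v,3) for k,v in s.items()})
for n in ['scene','top','wrist']:
    f=save(n,n+'0'); c,d=ray(f,f['cx'],f['cy']); print(n,f['fx'],f['cx'],f['cy'],c.round(3),d.round(3))
E
```

```text
pics
{'clock': np.float64(0.0), 'qpos': array([-1.418,  0.522, -0.036,  1.6  ,  0.021,  1.021, -0.113]), 'qd': array([-0.001, -0.001, -0.003, -0.001, -0.   ,  0.001,  0.   ]), 'joint_efforts': array([ 2.0000e-03, -9.2709e+01,  1.9810e+00, -3.6993e+01,  1.8000e-02,
        8.0000e-03, -0.0000e+00]), 'position': array([0.138, 0.609, 0.231]), 'tool_rot': array([-3.14 ,  0.   ,  2.919]), 'force': array([ 0.177, -0.261, -0.176]), 'moment': array([-0.026,  0.005,  0.055]), 'finger_force': np.float64(0.0), 'grip_width': np.float64(0.086)}
scene 512.3817744993768 277.3464338619525 203.87014497987548 [-0.641 -0.892  0.9  ] [ 0.697  0.545 -0.466]
top 415.34651903730946 279.47082657699235 209.64753760777805 [0.196 0.004 1.178] [ 0.313  0.023 -0.949]
wrist 325.19226210127806 277.27978972228976 207.26359961076858 [0.07  0.625 0.374] [ 0.27  -0.061 -0.961]
```

View pics/top0.png

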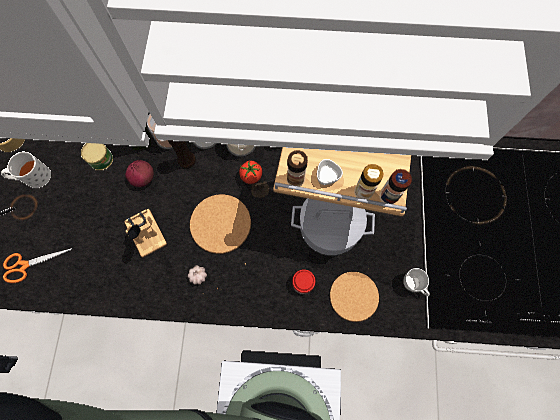

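View pics/scene0.png

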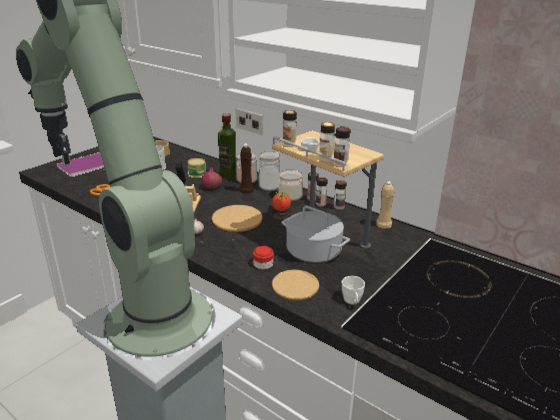

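The top view shows the rest with the lifter at (145,232), large trivet (220,223), small trivet (354,296), pot (333,222) under the shelf, timer (303,281), cup (417,281) and mill near (185,150). In the scene view, the pot is at (315,237), the trivet (237,217), and the rest is hidden behind the arm.

```bash
python3 - <<'E'
from h import *
t=cv2.imread('pics/top0.png'); s=cv2.imread('pics/scene0.png'); w=cv2.imread('pics/wrist0.png')
a=cv2.resize(t[195:265,110:190],(400,350),interpolation=cv2.INTER_CUBIC)
b=cv2.resize(t[175:265,285:385],(400,360),interpolation=cv2.INTER_CUBIC)[:350]
c=cv2.resize(s[190:265,270:355],(400,353),interpolation=cv2.INTER_CUBIC)[:250]
d=cv2.resize(w,(400,300))[:250]
cv2.imwrite('pics/m1.png',np.vstack([np.hstack([a,b]),np.hstack([c,d])]))
f=load('top0'); g=load('scene0')
hsv=cv2.cvtColor(t,cv2.COLOR_BGR2HSV)
def blobs(img,lo,hi,amin=150):
    m=cv2.inRange(cv2.cvtColor(img,cv2.COLOR_BGR2HSV),lo,hi); cs,_=cv2.findContours(m,0,2)
    return [c for c in cs if cv2.contourArea(c)>amin]
for nm,img,F in(('top',t,f),('scene',s,g)):
    for c in blobs(img,(8,70,120),(22,255,255)):
        (x,y),ax,an=cv2.fitEllipse(cv2.convexHull(c)); print(nm,'cork',round(x),round(y),np.round(ax),cv2.contourArea(c),onz(F,x,y,.011).round(3))
    for c in blobs(img,(0,180,120),(5,255,255),80):
        (x,y),r=cv2.minEnclosingCircle(c); print(nm,'red',round(x),round(y),round(r),onz(F,x,y,.045).round(3))
for nm,u,v,z in(('potlid',333,218,.09),('cup',415,281,.05),('mill',183,150,.198),('rest',145,232,.05)): print(nm,onz(f,u,v,z).round(3))
E
```

```text
top cork 354 296 [48. 51.] 1834.5 [ 0.343 -0.192  0.011]
top cork 15 268 [27. 31.] 519.5 [0.356 0.767 0.011]
top cork 149 233 [35. 47.] 625.0 [0.485 0.404 0.011]
top cork 220 223 [58. 61.] 2699.0 [0.527 0.203 0.011]
top cork 338 200 [ 14. 139.] 452.5 [ 0.624 -0.14   0.011]
top cork 345 172 [ 56. 157.] 2868.5 [ 0.717 -0.159  0.011]
top cork 93 152 [20. 26.] 367.5 [0.73  0.622 0.011]
top red 304 280 11 [ 0.372 -0.049  0.045]
top red 250 172 11 [0.682 0.125 0.045]
scene cork 295 284 [30. 47.] 1055.5 [ 0.335 -0.197  0.011]
scene cork 236 217 [26. 50.] 960.5 [0.52  0.2   0.011]
scene cork 386 207 [18. 48.] 451.5 [ 0.926 -0.177  0.011]
scene cork 189 199 [22. 30.] 154.5 [0.512 0.435 0.011]
scene cork 330 154 [ 36. 112.] 1265.0 [1.229 0.266 0.011]
scene red 263 254 10 [ 0.36  -0.057  0.045]
potlid [ 0.541 -0.118  0.09 ]
cup [ 0.39  -0.349  0.05 ]
mill [0.665 0.29  0.198]
rest [0.475 0.403 0.05 ]
```

View pics/m1.png

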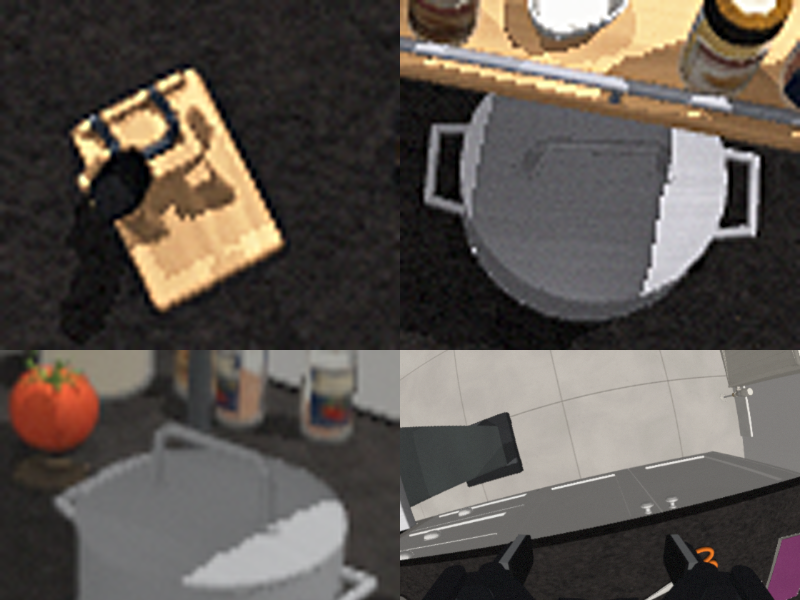

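The crops show the rest turned about +28° with its hooks at the upper left and the handle leaning toward the viewer. The loop bar runs from top (319,212) to (351,211), and in the scene from (305,207) to (327,214).

```bash
cat > plan.py <<'E'
from h import *
CAN=np.array([[-1.,0,0],[0,1,0],[0,0,-1]])
def tool(yaw,lean=28): return R.from_euler('z',yaw,degrees=True)*R.from_euler('y',-lean,degrees=True)*R.from_matrix(CAN)
def cmd(p,yaw,lean=28):
    s=bot.observe(); c=R.from_euler('xyz',s['tool_rot'])
    return ((np.array(p)-s['position'])*100).round(2),(tool(yaw,lean)*c.inv()).as_rotvec(degrees=True).round(1)
E
python3 - <<'E'
from plan import *
f=load('top0');g=load('scene0')
A=tri(ray(f,319.3,211.8),ray(g,305,206.6));B=tri(ray(f,351.3,210.8),ray(g,327.4,214.));print(A,B)
for p in((75,130),(190,70),(283,243),(160,310),(133,115)): print(onz(f,110+p[0]/5,195+p[1]/5,.02).round(3))
print(cmd((.377,.361,.327),28))
E
```

```text
(array([ 0.54124533, -0.07755765,  0.13743897]), [np.float64(0.0014557498377820593), np.float64(0.0014557498377819542)]) (array([ 0.54830775, -0.1600744 ,  0.13723176]), [np.float64(0.0007020005003207445), np.float64(0.0007020005003207844)])
[0.512 0.478 0.02 ]
[0.553 0.417 0.02 ]
[0.453 0.346 0.02 ]
[0.41 0.41 0.02]
[0.523 0.446 0.02 ]
(array([ 23.89, -24.83,   9.61]), array([  3.8, -28.3,  39.9]))
```

```bash
python3 -m crank '{"travel":[[2.3,-2.7,1],[4.6,-5.4,2],[6.9,-8.1,3],[9.2,-10.8,4],[11.5,-13.7,5]],"turn":[[0.4,-2.8,4.6],[0.8,-5.6,9.2],[1.2,-8.4,13.8],[1.6,-11.2,18.4],[2,-14,23]],"gripper":[0,0,0,0,0]}' 60
python3 -m crank '{"travel":[[2.3,-2.7,1],[4.6,-5.4,2],[6.9,-8.1,3],[9.2,-10.8,4],[11.5,-13.7,5]],"turn":[[0.4,-2.8,4.6],[0.8,-5.6,9.2],[1.2,-8.4,13.8],[1.6,-11.2,18.4],[2,-14,23]],"gripper":[0,0,0,0,0]}'
python3 - <<'E'
from plan import *
save('wrist','w1');save('scene','s1'); print(cmd((.368,.336,.327),34), bot.observe()['force'])
t=cv2.imread('pics/w1.png'); s=cv2.imread('pics/s1.png')
c=cv2.resize(s[155:230,140:240],(400,300),interpolation=cv2.INTER_CUBIC)
cv2.imwrite('pics/m2.png',np.hstack([c,cv2.resize(t,(400,300))]))
E
```

```text
clock: 0.65
position: [0.2538, 0.4715, 0.2815]
tool_rot: [3.102, 0.244, -2.962]
force: [1.1, 1.3, 1.5]
grip_width: 0.0855
finger_force: 0.0
clock: 1.15
position: [0.3687, 0.3345, 0.3318]
tool_rot: [-3.117, 0.482, -2.535]
force: [0.9, 0.2, 0.1]
grip_width: 0.0857
finger_force: 0.0
(array([-0.23,  0.47, -0.52]), array([1.3, 0.4, 0.2])) [-0.27193607  0.53320295 -0.46096285]
```

View pics/w1.png

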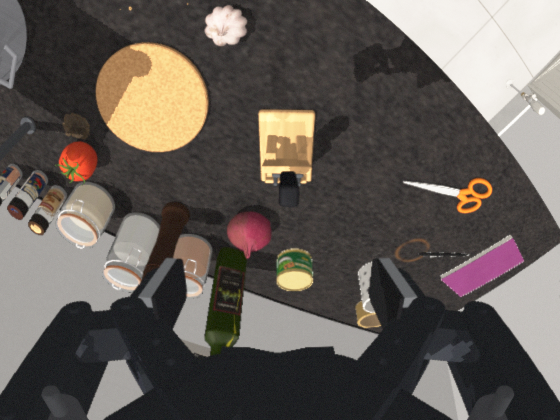

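The wrist view shows the rest straight ahead, from (260,110) to (313,185), with the lifter's black handle seen nearly end-on at (288,188). The trivet is at (152,97) and the mill is lying in perspective near (170,230).

```bash
python3 - <<'E'
from h import *
t=cv2.imread('pics/w1.png'); s=cv2.imread('pics/s1.png'); save('top','t1'); p=cv2.imread('pics/t1.png')
def g(i): return (255*(i/255.)**.5).astype(np.uint8)
a=cv2.resize(g(t[95:215,245:335]),(450,600),interpolation=cv2.INTER_CUBIC)
c=cv2.resize(g(s[155:225,150:220]),(300,300),interpolation=cv2.INTER_CUBIC)
d=cv2.resize(g(p[200:265,115:180]),(300,300),interpolation=cv2.INTER_CUBIC)
cv2.imwrite('pics/m3.png',np.hstack([a,np.vstack([c,d])]))
E
```

```text
(no output)
```

View pics/m3.png

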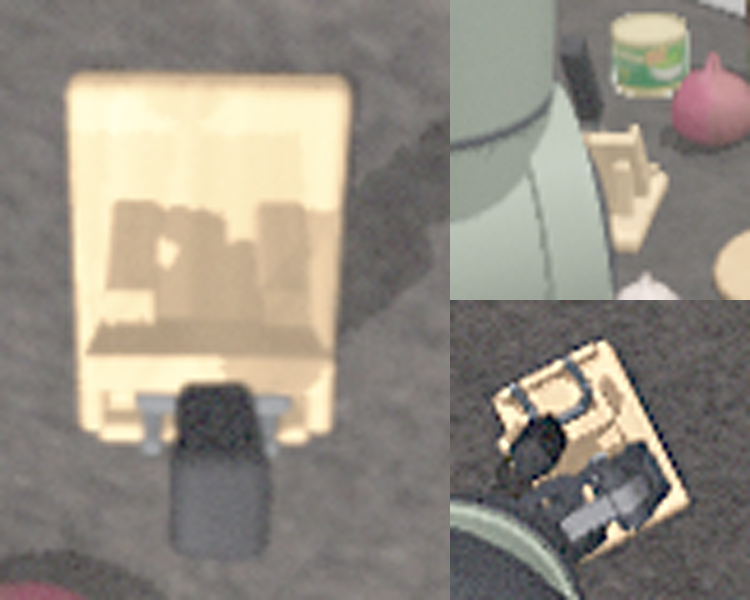

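The brightened crops show the handle's near end face in the wrist image at about (289,196), in the top image around (134,232), and in the scene near (179,165). The dark patch at lower left in the top view was only a shadow.

```bash
python3 - <<'E'
from plan import *
w=load('w1');t=load('top0');s=load('s1')
rw=ray(w,289.2,196.2,True);rt=ray(t,134.,231.5);rs=ray(s,179.2,165.2)
e,r=tri(rw,rt,rs);print('end 3',e.round(4),np.round(r,4));e2,_=tri(rw,rt);print('w+t',e2.round(4)); e3,_=tri(rw,rs);print('w+s',e3.round(4))
# predicted end height: lifter z .018+.132+.0475*.883
zp=.018+.132+.0475*.883; q=rw[0]+rw[1]*(zp-rw[0][2])/rw[1][2]; print('by height',zp,q.round(4))
yk=onz(w,245+215/5,95+405/5,.08,True); print('yoke',yk.round(4), 'yaw from yoke->end', np.degrees(np.arctan2(*(yk-q)[[1,0]])))
for p in((68,75),(350,75),(90,437),(330,437)):
    print([onz(w,245+p[0]/5,95+p[1]/5,z,True)[:2].round(3) for z in(0,.025,.09)])
# trivet
img=cv2.imread('pics/w1.png');m=cv2.inRange(cv2.cvtColor(img,cv2.COLOR_BGR2HSV),(8,70,100),(24,255,255));m[:, 215:]=0;m[160:]=0
cs,_=cv2.findContours(m,0,2);c=max(cs,key=cv2.contourArea)
P=np.array([onz(w,*p[0],.011,True)[:2] for p in cv2.convexHull(c)]).astype(np.float32)
print('trivet w',cv2.minEnclosingCircle(P))
img=cv2.imread('pics/top0.png');m=cv2.inRange(cv2.cvtColor(img,cv2.COLOR_BGR2HSV),(8,70,100),(24,255,255));m[:,:185]=0;m[:,255:]=0;m[:185]=0
c=max(cv2.findContours(m,0,2)[0],key=cv2.contourArea)
P=np.array([onz(t,*p[0],.011)[:2] for p in cv2.convexHull(c)]).astype(np.float32)
print('trivet t',cv2.minEnclosingCircle(P))
E
```

```text
end 3 [0.4392 0.3874 0.1847] [0.0045 0.0048 0.001 ]
w+t [0.4425 0.3905 0.1769]
w+s [0.4394 0.3908 0.1839]
by height 0.1919425 [0.4313 0.3873 0.1919]
yoke [0.4835 0.4233 0.08  ] yaw from yoke->end 34.61507675493307
[array([0.459, 0.354]), array([0.447, 0.349]), array([0.417, 0.336])]
[array([0.412, 0.421]), array([0.403, 0.412]), array([0.38 , 0.388])]
[array([0.57 , 0.433]), array([0.552, 0.423]), array([0.505, 0.398])]
[array([0.523, 0.5  ]), array([0.508, 0.486]), array([0.468, 0.45 ])]
trivet w ((0.5270302295684814, 0.20656099915504456), 0.09195638447999954)
trivet t ((0.5285345911979675, 0.202754408121109), 0.08991757780313492)
```

```bash
python3 -m crank '{"travel":[[1.3,1,-2.8],[2.6,2,-5.6],[4,3.2,-8.4],[5.2,4.2,-11.2],[6.2,5,-13.4]],"turn":[[0.3,0.1,0.1],[0.6,0.2,0.2],[0.9,0.3,0.3],[1.3,0.4,0.6],[1.3,0.4,0.6]],"gripper":[0,0,0,0,0]}'
python3 - <<'E'
from plan import *
f=save('wrist','w2'); s=bot.observe(); print(s['position'].round(4),s['tool_rot'].round(3), cmd((.4588,.4043,.1336),34.5))
for p in((.435,.388,.188),(.4534,.4006,.146)): print(proj(f,p,True).round(1))
i=cv2.imread('pics/w2.png'); i=(255*(i/255.)**.5).astype(np.uint8); cv2.imwrite('pics/w2b.png',i)
E
```

```text
clock: 1.8
position: [0.4299, 0.3863, 0.1951]
tool_rot: [3.139, 0.485, -2.541]
force: [0.2, 0.5, 0.6]
grip_width: 0.0852
finger_force: 0.0
[0.4301 0.3866 0.1923] [ 3.14   0.482 -2.54 ] (array([ 2.87,  1.77, -5.87]), array([ 0.2, -0.3,  0. ]))
[274.1 257.7]
[274.5 226.9]
```

View pics/w2b.png

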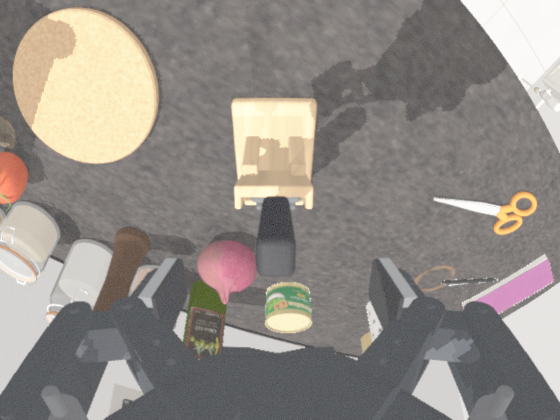

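The handle lies between the fingers: its end face is at about (276,257), close to the predicted (274,258). I'll triangulate it from the two wrist positions.

```bash
python3 - <<'E'
from plan import *
a=load('w1');b=load('w2')
e,r=tri(ray(a,289.2,196.2,True),ray(b,276,256.5,True)); print(e.round(4),np.round(r,4))
z=tool(34.5).apply([0,0,1]); g=e+.0425*z; tcp=g+.019*z; print('grip',g.round(4),'tcp',tcp.round(4),cmd(tcp,34.5)); print(bot.observe()['position'])
E
```

```text
[0.436  0.3902 0.1857] [0.0003 0.0003]
grip [0.4524 0.4015 0.1482] tcp [0.4598 0.4066 0.1314] (array([ 2.96,  2.  , -6.1 ]), array([ 0.2, -0.3,  0. ]))
[0.43012847 0.38660806 0.19233634]
```

```bash
python3 -m crank '{"travel":[[0.8,0.5,-1.6],[1.6,1,-3.2],[2.4,1.6,-4.8],[2.9,2,-6],[2.9,2,-6]],"turn":[[0,0,0],[0,0,0],[0,0,0],[0,0,0],[0,0,0]],"gripper":[0,0,0,0,0]}' 60
python3 -m crank '{"travel":[[0,0,0],[0,0,0],[0,0,0],[0,0,0],[0,0,0]],"turn":[[0,0,0],[0,0,0],[0,0,0],[0,0,0],[0,0,0]],"gripper":[1,1,1,1,1]}' 80
python3 -m crank '{"travel":[[0,0,0],[0,0,0],[0,0,0],[0,0,0],[0,0,0]],"turn":[[0,0,0],[0,0,0],[0,0,0],[0,0,0],[0,0,0]],"gripper":[1,1,1,1,1]}' 80
python3 -c "
from plan import *
s=bot.observe();print(s['position'],s['tool_rot'],s['force'],s['moment'])"
```

```text
clock: 2.35
position: [0.459, 0.4059, 0.1359]
tool_rot: [3.14, 0.485, -2.541]
force: [0.5, -0.6, 0.5]
grip_width: 0.0856
finger_force: 0.0
clock: 2.85
position: [0.459, 0.4059, 0.1379]
tool_rot: [3.139, 0.488, -2.541]
force: [-3.1, -0.8, 5.1]
grip_width: 0.0193
finger_force: 74.1
clock: 3.35
position: [0.4591, 0.4059, 0.1379]
tool_rot: [3.139, 0.488, -2.541]
force: [-3.9, -1.4, 8.2]
grip_width: 0.0189
finger_force: 74.2
[0.45906194 0.40588419 0.13786196] [ 3.13884528  0.48759085 -2.54102079] [-3.94698195 -1.38598209  8.24892382] [-0.10790304  0.44048319  0.07234368]
```

```bash
python3 -m crank '{"travel":[[0,0,0.5],[0,0,1.5],[0,0,3],[0,0,5],[0,0,7]],"turn":[[0,0,0],[0,0,0],[0,0,0],[0,0,0],[0,0,0]],"gripper":[1,1,1,1,1]}'
python3 -m crank '{"travel":[[0,0,2],[0,0,4],[0,0,6],[0,0,7],[0,0,7.5]],"turn":[[0,0,0],[0,0,0],[0,0,0],[0,0,0],[0,0,0]],"gripper":[1,1,1,1,1]}'
python3 - <<'E'
from plan import *
save('wrist','w3');save('scene','s3');save('top','t3');s=bot.observe();print(s['position'],s['tool_rot'],s['force'],s['moment'])
i=cv2.imread('pics/w3.png'); i=(255*(i/255.)**.5).astype(np.uint8)
j=cv2.imread('pics/s3.png'); j=cv2.resize((255*(j[80:230,130:230]/255.)**.5).astype(np.uint8),(240,360),interpolation=cv2.INTER_CUBIC)
cv2.imwrite('pics/m4.png',np.hstack([i[:360],j]))
E
```

```text
clock: 3.85
position: [0.4587, 0.4053, 0.2078]
tool_rot: [3.139, 0.486, -2.541]
force: [0.0, 0.3, -1.3]
grip_width: 0.0187
finger_force: 74.5
clock: 4.35
position: [0.4593, 0.4054, 0.2829]
tool_rot: [3.139, 0.487, -2.542]
force: [0.6, 0.2, -1.5]
grip_width: 0.0191
finger_force: 74.5
[0.45903144 0.40527813 0.28166652] [ 3.1395947   0.48609004 -2.54121748] [-0.44680943 -0.27148888 -1.80023798] [-0.4057832   0.58012472  0.03749538]
```

View pics/m4.png

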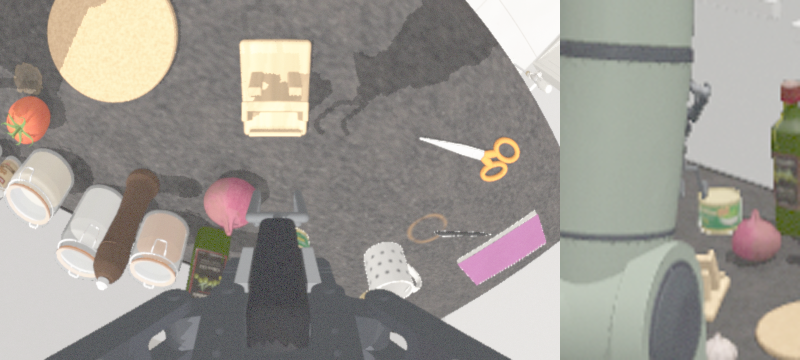

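The lifter is out of the rest: the hook tips are at about (255,193) and (298,193) above the gripper, and the rest at (275,88) is empty. Next I'll move in front of the pot.

```bash
python3 -m crank '{"travel":[[-0.3,-2,0.2],[-0.8,-6,0.5],[-1.3,-10,0.8],[-1.9,-14,1.1],[-2.4,-18,1.4]],"turn":[[0,0,-1],[0,0,-3],[0,0,-5],[0,0,-7.5],[0,0,-10]],"gripper":[1,1,1,1,1]}'
python3 -m crank '{"travel":[[-0.5,-4,0.3],[-1,-8,0.6],[-1.5,-12,0.8],[-2,-16,1.1],[-2.6,-20,1.4]],"turn":[[0,0,-2],[0,0,-4],[0,0,-6],[0,0,-8],[0,0,-10]],"gripper":[1,1,1,1,1]}'
python3 -m crank '{"travel":[[-0.5,-4,0.3],[-1,-8,0.6],[-1.5,-12,0.8],[-2,-14.5,1.1],[-2.3,-15.8,1.2]],"turn":[[0,0,-2],[0,0,-4],[0,0,-6],[0,0,-8],[0,0,-9.5]],"gripper":[1,1,1,1,1]}'
python3 - <<'E'
from plan import *
save('wrist','w4');save('scene','s4');save('top','t4');s=bot.observe();print(s['position'],s['tool_rot'],s['force'],s['moment'])
C=R.from_euler('xyz',s['tool_rot']); tcp=s['position']
for tag,fi in(('s4',0),('t4',0),('w4',1)):
    f=load(tag)
    for d in(.005,.011):
        L=lambda x,y,z: tcp+C.apply([0,0,-.019+d])+(C*R.from_matrix((tool(0).as_matrix()).T)).apply(np.array([x+74,y,z-132])/1000)
        print(tag,d,'tips',[proj(f,L(14,y,18),fi).round(1) for y in(-18,18)],'bar ends',[proj(f,p,fi).round(1) for p in((.541,-.0776,.138),(.548,-.16,.138))])
i=cv2.imread('pics/w4.png'); i=(255*(i/255.)**.6).astype(np.uint8)
j=cv2.resize(cv2.imread('pics/s4.png')[160:265,250:355],(300,300),interpolation=cv2.INTER_CUBIC)
k=cv2.resize(cv2.imread('pics/t4.png')[190:260,290:370],(300,262),interpolation=cv2.INTER_CUBIC)
i=cv2.resize(i[:, 60:500],(500,477),interpolation=cv2.INTER_CUBIC); o=np.zeros((562,800,3),np.uint8); o[:477,:500]=i;o[:300,500:]=j;o[300:562,500:]=k
cv2.imwrite('pics/m5.png',o)
E
```

```text
clock: 5.0
position: [0.4343, 0.2238, 0.2953]
tool_rot: [3.139, 0.485, -2.717]
force: [-0.0, 0.2, -2.3]
grip_width: 0.0191
finger_force: 74.8
clock: 5.5
position: [0.4083, 0.0239, 0.3097]
tool_rot: [3.139, 0.486, -2.892]
force: [0.4, -0.9, -1.5]
grip_width: 0.019
finger_force: 74.8
clock: 6.0
position: [0.3854, -0.1341, 0.3217]
tool_rot: [3.139, 0.486, -3.06]
force: [0.7, 0.7, -0.7]
grip_width: 0.0193
finger_force: 74.9
[ 0.38598932 -0.13206238  0.3217525 ] [ 3.13915228  0.48572574 -3.05607162] [ 0.06994699  0.87300587 -1.76184805] [-0.0577278   0.70276294  0.04952224]
s4 0.005 tips [array([309.1, 197.6]), array([298.6, 194.4])] bar ends [array([304.5, 206.6]), array([327.6, 213.7])]
s4 0.011 tips [array([309.6, 198.8]), array([299.1, 195.7])] bar ends [array([304.5, 206.6]), array([327.6, 213.7])]
t4 0.005 tips [array([349. , 231.5]), array([333.9, 231.7])] bar ends [array([319.7, 211.5]), array([351.1, 211. ])]
t4 0.011 tips [array([348.5, 230.9]), array([333.6, 231.2])] bar ends [array([319.7, 211.5]), array([351.1, 211. ])]
w4 0.005 tips [array([258.7, 224.9]), array([299.5, 224.7])] bar ends [array([311.5, 219.2]), array([244.5, 219.4])]
w4 0.011 tips [array([259.1, 222.7]), array([299. , 222.5])] bar ends [array([311.5, 219.2]), array([244.5, 219.4])]
```

View pics/m5.png

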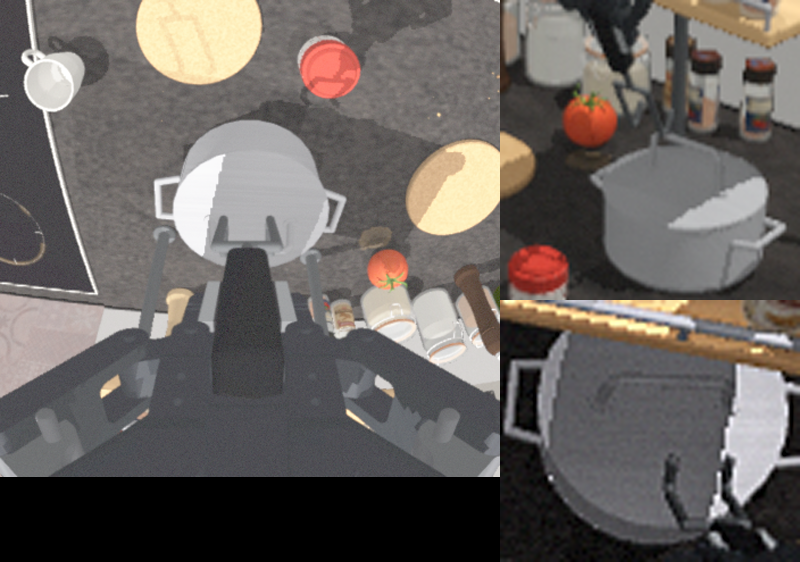

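The montage shows the hooks in front of the loop bar, which is in view. In the wrist image the yoke is at about (280,216) and the hook rods end near (256,194) and (307,194). In the top image the tips are at about (335,233) and (351,233). I'll compare these with the predicted geometry.

```bash
cat >> plan.py <<'E'
def lif(tcp,C,d,dy=0):
    Q=C*R.from_matrix(tool(0).as_matrix().T)
    return lambda x,y,z: tcp+C.apply([0,0,-.019+d])+Q.apply(np.array([x+74,y+dy,z-132])/1000)
E
python3 - <<'E'
from plan import *
s=bot.observe();C=R.from_euler('xyz',s['tool_rot'])
for d in(.005,.011):
    L=lif(s['position'],C,d)
    for tag,fi in(('w4',1),('s4',0),('t4',0)):
        f=load(tag); print(tag,d,*[(n,proj(f,L(*p),fi).round(1).tolist()) for n,p in dict(yokeR=(-37,-18,62),yokeL=(-37,18,62),botR=(-4,-18,0),botL=(-4,18,0),fR=(5,-18,0),fL=(5,18,0),tipR=(14,-18,18),tipL=(14,18,18)).items()])
g=cv2.cvtColor(cv2.imread('pics/s4.png'),cv2.COLOR_BGR2GRAY)
print(g[182:216,288:318])
E
```

```text
w4 0.005 ('yokeR', [252.8, 221.4]) ('yokeL', [306.0, 221.2]) ('botR', [258.6, 196.0]) ('botL', [299.4, 195.9]) ('fR', [259.1, 203.4]) ('fL', [298.9, 203.3]) ('tipR', [258.7, 224.9]) ('tipL', [299.5, 224.7])
s4 0.005 ('yokeR', [300.7, 190.4]) ('yokeL', [289.8, 187.2]) ('botR', [305.8, 205.4]) ('botL', [295.2, 202.1]) ('fR', [307.3, 204.2]) ('fL', [296.8, 201.0]) ('tipR', [309.1, 197.6]) ('tipL', [298.6, 194.4])
t4 0.005 ('yokeR', [353.7, 248.1]) ('yokeL', [337.7, 248.4]) ('botR', [348.3, 240.7]) ('botL', [333.4, 240.9]) ('fR', [348.0, 237.1]) ('fL', [333.2, 237.3]) ('tipR', [349.0, 231.5]) ('tipL', [333.9, 231.7])
w4 0.011 ('yokeR', [253.5, 218.6]) ('yokeL', [305.3, 218.4]) ('botR', [259.0, 194.4]) ('botL', [298.9, 194.3]) ('fR', [259.4, 201.7]) ('fL', [298.5, 201.6]) ('tipR', [259.1, 222.7]) ('tipL', [299.0, 222.5])
s4 0.011 ('yokeR', [301.1, 191.7]) ('yokeL', [290.3, 188.5]) ('botR', [306.2, 206.6]) ('botL', [295.7, 203.4]) ('fR', [307.8, 205.4]) ('fL', [297.3, 202.2]) ('tipR', [309.6, 198.8]) ('tipL', [299.1, 195.7])
t4 0.011 ('yokeR', [353.2, 247.5]) ('yokeL', [337.3, 247.7]) ('botR', [347.9, 240.1]) ('botL', [333.1, 240.3]) ('fR', [347.6, 236.5]) ('fL', [332.8, 236.7]) ('tipR', [348.5, 230.9]) ('tipL', [333.6, 231.2])
[[ 21  25  23 ...  96 108  38]
 [ 94  20  19 ...  94 116  34]
 [151  51  23 ...  98 116  40]
 ...
 [ 53  51  60 ... 117 116 116]
 [ 73  63  62 ... 115 117 115]
 [ 63  51  59 ... 117 117 116]]
```

```bash
python3 -m crank '{"travel":[[0.3,0,-1.5],[1,0,-4],[2,0.1,-6.5],[3,0.2,-8.3],[3.5,0.2,-9]],"turn":[[0,0,0],[0,0,0],[0,0,0],[0,0,0],[0,0,0]],"gripper":[1,1,1,1,1]}'
python3 - <<'E'
from plan import *
save('wrist','w5');save('scene','s5');save('top','t5');s=bot.observe();print(s['position'],s['tool_rot'],s['force'],s['moment'])
C=R.from_euler('xyz',s['tool_rot'])
for tag,fi in(('s5',0),('t5',0)):
    f=load(tag)
    for d in(.003,.008,.013):
        L=lif(s['position'],C,d); print(tag,d,[(n,proj(f,L(*p),fi).round(1).tolist()) for n,p in dict(fR=(5,-18,0),fL=(5,18,0),tipR=(14,-18,18),tipL=(14,18,18)).items()])
def g(i): return (255*(i/255.)**.7).astype(np.uint8)
a=cv2.resize(g(cv2.imread('pics/s5.png')[185:235,285:345]),(480,400),interpolation=cv2.INTER_CUBIC)
b=cv2.resize(g(cv2.imread('pics/t5.png')[195:245,310:365]),(320,291),interpolation=cv2.INTER_CUBIC)
c=cv2.resize(g(cv2.imread('pics/w5.png')[120:260,220:340]),(320,309),interpolation=cv2.INTER_AREA if 0 else cv2.INTER_CUBIC)
o=np.zeros((600,800,3),np.uint8);o[:400,:480]=a;o[:291,480:]=b;o[291:,480:]=c;cv2.imwrite('pics/m6.png',o)
E
```

```text
clock: 6.65
position: [0.4161, -0.1279, 0.2402]
tool_rot: [-3.138, 0.481, -3.047]
force: [-0.3, -0.8, -0.8]
grip_width: 0.0193
finger_force: 74.8
[ 0.41515668 -0.13095312  0.24126766] [-3.13742538  0.48251393 -3.05333072] [-0.17000316 -0.05965374 -0.88098309] [-0.07671086  0.71961448  0.04040567]
s5 0.003 [('fR', [311.6, 223.8]), ('fL', [301.4, 220.6]), ('tipR', [313.3, 217.5]), ('tipL', [303.1, 214.3])]
s5 0.008 [('fR', [311.9, 224.8]), ('fL', [301.8, 221.5]), ('tipR', [313.7, 218.4]), ('tipL', [303.5, 215.2])]
s5 0.013 [('fR', [312.3, 225.7]), ('fL', [302.1, 222.5]), ('tipR', [314.0, 219.4]), ('tipL', [303.8, 216.2])]
t5 0.003 [('fR', [343.4, 234.3]), ('fL', [329.7, 234.5]), ('tipR', [344.2, 229.1]), ('tipL', [330.3, 229.4])]
t5 0.008 [('fR', [343.1, 233.9]), ('fL', [329.5, 234.1]), ('tipR', [343.9, 228.7]), ('tipL', [330.0, 229.0])]
t5 0.013 [('fR', [342.8, 233.5]), ('fL', [329.2, 233.7]), ('tipR', [343.6, 228.3]), ('tipL', [329.8, 228.6])]
```

View pics/m6.png

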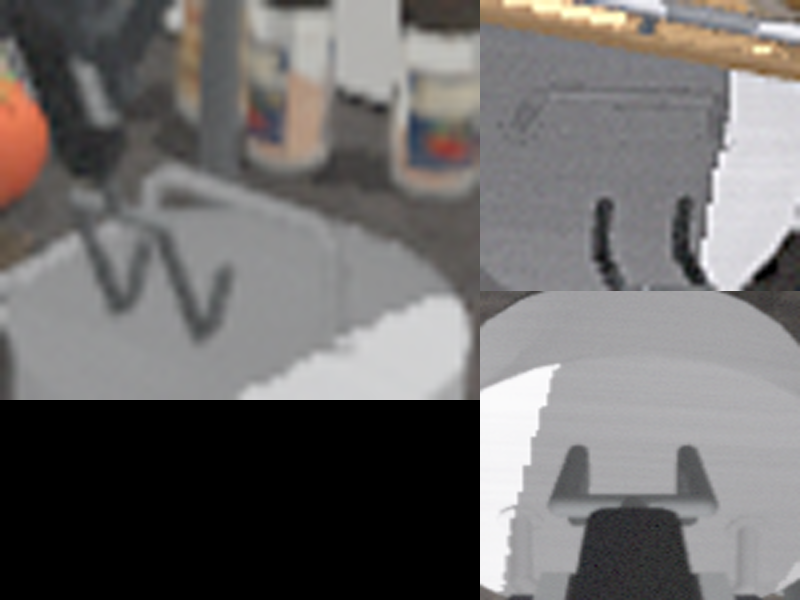

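The scene crop shows both hooks just in front of the bar, with tips at about (303,215) and (313.5,218), matching a grasp about 10 mm above the handle's middle. The top crop shows the tips at (331.5,230) and (345,230) and the bar from (322,212) to (350,212), so the lateral alignment is good.

```bash
python3 -m crank '{"travel":[[0,0.1,-0.4],[0.3,0.1,-0.6],[0.8,0.2,-0.6],[1.4,0.2,-0.6],[2,0.3,-0.6]],"turn":[[0,0,0],[0,0,0],[0,0,0],[0,0,0],[0,0,0]],"gripper":[1,1,1,1,1]}'
python3 - <<'E'
from plan import *
save('scene','s6');f=save('top','t6');s=bot.observe();print(s['position'],s['tool_rot'],s['force'])
print('origin',lif(s['position'],R.from_euler('xyz',s['tool_rot']),.010)(0,0,0).round(4))
t=load('top0');print('rail',[onz(t,u,v,.35).round(3) for u,v in((285,185),(335,196),(400,211))],'boardlow',onz(t,335,203,.31).round(3))
E
```

```text
clock: 7.3
position: [0.4363, -0.1278, 0.2363]
tool_rot: [-3.136, 0.485, -3.052]
force: [-0.1, -0.6, -1.1]
grip_width: 0.0191
finger_force: 74.8
[ 0.43649226 -0.1275602   0.23611101] [-3.13638641  0.48439368 -3.05108543] [ 0.3972981   0.19764124 -1.59970263]
origin [ 0.5055 -0.122   0.1118]
rail [array([0.525, 0.016, 0.35 ]), array([ 0.507, -0.092,  0.35 ]), array([ 0.483, -0.229,  0.35 ])] boardlow [ 0.506 -0.097  0.31 ]
```

```bash
python3 -m crank '{"travel":[[0,0,-0.3],[0.6,0,-0.3],[1.2,0.1,-0.3],[1.8,0.1,-0.3],[2.3,0.2,-0.3]],"turn":[[0,0,0],[0,0,0],[0,0,0],[0,0,0],[0,0,0]],"gripper":[1,1,1,1,1]}'
python3 - <<'E'
from plan import *
f=save('scene','s7');h=save('top','t7');save('wrist','w7');s=bot.observe();print(s['position'],s['tool_rot'],s['force'])
L=lif(s['position'],R.from_euler('xyz',s['tool_rot']),.010);print('origin',L(0,0,0).round(4))
for F in(f,h): print([proj(F,L(*p)).round(1).tolist() for p in((14,-18,18),(14,18,18),(0,-18,0),(0,18,0))],[proj(F,p).round(1).tolist() for p in((.541,-.0776,.138),(.548,-.16,.138))])
g=cv2.cvtColor(cv2.imread('pics/s7.png'),cv2.COLOR_BGR2GRAY)
for r in range(204,230): print(r,' '.join(f'{v:3d}' for v in g[r,298:332]))
E
```

```text
clock: 7.9
position: [0.4592, -0.1261, 0.2329]
tool_rot: [-3.137, 0.484, -3.052]
force: [1.0, -0.6, -1.6]
grip_width: 0.0192
finger_force: 74.8
[ 0.45877993 -0.12585051  0.23282447] [-3.1366778   0.48386316 -3.05192694] [-0.76279088 -0.54092188 -0.99863433]
origin [ 0.5277 -0.1204  0.1084]
[[320.3, 215.3], [310.3, 212.2], [317.9, 222.1], [307.9, 219.0]] [[304.5, 206.6], [327.6, 213.7]]
[[341.7, 213.4], [328.2, 213.7], [341.1, 220.5], [327.8, 220.7]] [[319.7, 211.5], [351.1, 211.0]]
204  49  53  57  60  62  57  54  50  49  39  39  42  57  58  63  66  58  46  81  99 104 105 105 119 120 128 116  99  42  40  41  40  43  49
205  55  58  60  63  64  60  60  52  53  50  58  51  56  59  63  65  57  35  51  74  88  98 101 105 105 103  82  63  29  37  40  39  39  37
206  55  56  59  61  64  65  64  58  52  57  82  87  81  63  65  67  62  45  46  55  63  72  72  74  68  59  47  32  34  40  36  37  38  39
207  59  59  57  56  55  59  59  60  53  58  76  83  86  96  90  75  67  58  55  53  51  49  52  55  50  47  31  35  32  36  41  39  38  38
208  60  59  59  58  47  56  66  63  53  55  60  65  
[... 2326 characters left out ...]

225 119 119 119 118 119 119 120 120 119 119 119 118 118 119 119 119 117 118 119 118 116 119 119 118 118 119 117 113 117 109 108 117 118 130
226 121 119 119 118 119 118 117 117 120 118 118 120 117 118 118 119 119 118 119 118 119 119 118 118 118 116 115 116 118 110 122 170 176 177
227 122 121 121 119 120 119 119 120 119 119 119 118 117 118 118 118 118 118 117 119 118 118 118 118 115 116 116 117 128 165 167 182 193 192
228 124 123 123 121 121 121 119 119 117 119 118 119 119 119 116 116 119 115 116 117 117 117 119 119 118 117 117 118 123 151 155 175 193 194
229 123 122 122 122 122 120 120 120 120 120 118 119 118 118 119 117 117 117 117 118 116 117 117 118 118 132 173 174 173 173 175 185 192 194
```

```bash
python3 -m crank '{"travel":[[0.4,0,0],[0.8,0.1,0],[1.2,0.1,0],[1.6,0.1,0],[1.8,0.2,0]],"turn":[[0,0,0],[0,0,0],[0,0,0],[0,0,0],[0,0,0]],"gripper":[1,1,1,1,1]}'
python3 -m crank '{"travel":[[0,0,0.3],[0,0,0.6],[0,0,0.9],[0,0,1.2],[0,0,1.5]],"turn":[[0,0,0],[0,0,0],[0,0,0],[0,0,0],[0,0,0]],"gripper":[1,1,1,1,1]}'
python3 - <<'E'
from plan import *
f=save('scene','s8');h=save('top','t8');s=bot.observe();print(s['position'],s['tool_rot'],s['force'],s['moment'])
L=lif(s['position'],R.from_euler('xyz',s['tool_rot']),.010);print('origin',L(0,0,0).round(4))
print([proj(f,L(*p)).round(1).tolist() for p in((14,-18,18),(14,18,18),(0,-18,0),(0,18,0))])
g=cv2.cvtColor(cv2.imread('pics/s8.png'),cv2.COLOR_BGR2GRAY)
for r in range(198,224): print(r,' '.join(f'{v:3d}' for v in g[r,298:334]))
E
```

```text
clock: 8.55
position: [0.477, -0.1241, 0.2329]
tool_rot: [-3.137, 0.484, -3.052]
force: [-0.3, 0.1, -1.1]
grip_width: 0.0195
finger_force: 74.8
clock: 9.05
position: [0.4766, -0.124, 0.2483]
tool_rot: [-3.137, 0.484, -3.052]
force: [-1.2, 0.2, -1.0]
grip_width: 0.0191
finger_force: 74.8
[ 0.47673334 -0.12407463  0.24844992] [-3.13630759  0.48477907 -3.05220333] [ 0.24602685 -0.60803176 -0.94139091] [-0.01626912  0.62807764 -0.00370533]
origin [ 0.5458 -0.1186  0.1241]
[[323.4, 208.6], [313.4, 205.6], [320.9, 215.4], [310.9, 212.3]]
198 114  89  72  39  31  35  41  50  49  73  66  52  55  61  61  70  78 100  55  46  50  62  74 123 130 135 131 117  78  63  56  50  52  38  27  60
199  79  59  46  33  35  38  56  64  60  68  68  55  54  55  60  67  73  86  51  49  39  49  75 123 130 134 134 105  75  65  65  64  60  56  48  63
200  53  56  57  52  50  49  59  57  64  60  65  51  54  59  60  65  68  71  51  49  46  48  82 123 130 130 130  95  71  62  64  61  60  62  61  73
201  54  54  57  53  58  53  48  53  54  52  52  51  55  61  65  66  63  56  48  45  44  52  85 127 127 130 123  93  7
[... 2585 characters left out ...]
 119 118 119 118 119 119 120 119 120 120 120 120 121 120 120 121 121 121 114 118 108 107 116 119 118 120 117
220 117 119 119 120 116 117 119 117 119 120 118 119 120 119 119 119 120 120 120 120 120 119 122 120 120 122 119 114 117 111 111 118 119 119 118 118
221 119 118 119 120 119 120 119 120 118 120 120 120 119 119 120 120 119 118 120 120 120 121 119 120 120 121 121 117 117 111 115 120 120 120 119 118
222 122 121 119 120 120 118 119 121 119 118 119 119 121 119 121 120 120 121 120 118 120 120 120 120 120 120 118 117 118 111 115 121 122 121 118 118
223 120 119 121 120 121 120 121 120 122 121 119 119 120 120 121 120 120 120 120 120 121 120 119 121 118 120 120 117 117 110 114 118 120 120 120 119
```

The hooks' rods cross in front of the bar, with the bar inside both hooks. Lift slowly into contact.

```bash
python3 -m crank '{"travel":[[0,0,0.15],[0,0,0.3],[0,0,0.45],[0,0,0.6],[0,0,0.7]],"turn":[[0,0,0],[0,0,0],[0,0,0],[0,0,0],[0,0,0]],"gripper":[1,1,1,1,1]}' 100
python3 -m crank '{"travel":[[0,0,0.1],[0,0,0.2],[0,0,0.3],[0,0,0.4],[0,0,0.5]],"turn":[[0,0,0],[0,0,0],[0,0,0],[0,0,0],[0,0,0]],"gripper":[1,1,1,1,1]}'
python3 -m crank '{"travel":[[0,0,0.1],[0,0,0.2],[0,0,0.4],[0,0,0.6],[0,0,0.8]],"turn":[[0,0,0],[0,0,0],[0,0,0],[0,0,0],[0,0,0]],"gripper":[1,1,1,1,1]}'
python3 - <<'E'
from plan import *
f=save('scene','s9');h=save('top','t9');s=bot.observe();print(s['position'],s['tool_rot'],s['force'],s['moment'])
L=lif(s['position'],R.from_euler('xyz',s['tool_rot']),.010);print('origin',L(0,0,0).round(4))
E
```

```text
clock: 9.65
position: [0.4764, -0.1239, 0.2548]
tool_rot: [-3.137, 0.484, -3.052]
force: [0.6, 1.2, -3.9]
grip_width: 0.0184
finger_force: 92.9
clock: 10.15
position: [0.4765, -0.124, 0.26]
tool_rot: [-3.137, 0.484, -3.052]
force: [0.4, -0.0, -3.0]
grip_width: 0.0185
finger_force: 92.9
clock: 10.65
position: [0.4766, -0.124, 0.2681]
tool_rot: [-3.137, 0.484, -3.052]
force: [-0.7, 0.4, -3.8]
grip_width: 0.0186
finger_force: 92.9
[ 0.47669653 -0.12403865  0.26824882] [-3.1364137   0.4844913  -3.05217152] [-0.25996581  0.13461623 -3.89419892] [-0.09695124  1.09387309  0.01567448]
origin [ 0.5457 -0.1186  0.1439]
```

The force dropped by 2.5 N, so the lid hangs on the hooks, 13 mm up. Lift a bit more, ease back from the shelf, then go sideways to the trivet.

```bash
python3 -m crank '{"travel":[[0,0,0.2],[0,0,0.5],[0,0,0.8],[0,0,1.1],[-0.05,0,1.4]],"turn":[[0,0,0],[0,0,0],[0,0,0],[0,0,0],[0,0,0]],"gripper":[1,1,1,1,1]}'
python3 -m crank '{"travel":[[-0.15,0,0.25],[-0.4,0,0.5],[-0.7,0.05,0.7],[-1.05,0.15,0.9],[-1.4,0.3,1]],"turn":[[0,0,0],[0,0,0],[0,0,0],[0,0,0],[0,0,0]],"gripper":[1,1,1,1,1]}'
python3 -m crank '{"travel":[[-0.35,0.3,0],[-0.7,0.7,0],[-1,1.2,0],[-1.25,1.8,0],[-1.45,2.5,0]],"turn":[[0,0,0],[0,0,0],[0,0,0],[0,0,0],[0,0,0]],"gripper":[1,1,1,1,1]}'
python3 -c "
from plan import *
save('scene','s10');s=bot.observe();print(s['position'],s['force'],s['moment'])"
```

```text
clock: 11.25
position: [0.4761, -0.124, 0.2822]
tool_rot: [-3.137, 0.484, -3.052]
force: [0.8, 1.0, -4.4]
grip_width: 0.0187
finger_force: 92.9
clock: 11.75
position: [0.4617, -0.1209, 0.2921]
tool_rot: [-3.137, 0.484, -3.052]
force: [-0.3, -0.1, -4.2]
grip_width: 0.0188
finger_force: 92.9
clock: 12.25
position: [0.4473, -0.0955, 0.2919]
tool_rot: [-3.137, 0.484, -3.052]
force: [-0.2, -0.2, -3.5]
grip_width: 0.0186
finger_force: 92.9
[ 0.44699878 -0.09450768  0.29176139] [-0.40363082  0.92740064 -3.82516889] [0.00155099 1.08318484 0.01923705]
```

```bash
python3 -m crank '{"travel":[[0,0.4,0],[0,1,0],[0,1.8,0],[0,2.8,0],[0,4,0]],"turn":[[0,0,0],[0,0,0],[0,0,0],[0,0,0],[0,0,0]],"gripper":[1,1,1,1,1]}'
python3 -m crank '{"travel":[[0.05,1.3,0],[0.1,2.7,0],[0.2,4.1,0],[0.3,5.5,0],[0.4,7,0]],"turn":[[0,0,0],[0,0,0],[0,0,0],[0,0,0],[0,0,0]],"gripper":[1,1,1,1,1]}'
python3 -m crank '{"travel":[[0.1,1.4,0],[0.2,2.8,0],[0.3,4.2,0],[0.4,5.6,0],[0.5,7,0]],"turn":[[0,0,0],[0,0,0],[0,0,0],[0,0,0],[0,0,0]],"gripper":[1,1,1,1,1]}'
python3 -m crank '{"travel":[[0.1,1.4,0],[0.2,2.8,0],[0.25,4.2,0],[0.3,5.5,0],[0.3,6.7,0]],"turn":[[0,0,0],[0,0,0],[0,0,0],[0,0,0],[0,0,0]],"gripper":[1,1,1,1,1]}'
python3 -m crank '{"travel":[[0,1.1,0],[0,2.1,0],[0,3,0],[0,3.7,0],[0,4.2,0]],"turn":[[0,0,0],[0,0,0],[0,0,0],[0,0,0],[0,0,0]],"gripper":[1,1,1,1,1]}'
python3 - <<'E'
from plan import *
f=save('scene','s11');h=save('top','t11');w=save('wrist','w11');s=bot.observe();print(s['position'],s['tool_rot'],s['force'],s['moment'])
L=lif(s['position'],R.from_euler('xyz',s['tool_rot']),.010);o=L(0,0,0);print('origin',o.round(4))
Q=[o[0],o[1]]
for F,n in((f,'s11'),(h,'t11')):
    P=np.array([proj(F,(o[0]+.092*np.cos(a),o[1]+.092*np.sin(a),o[2]+.0075-.062+.005)) for a in np.linspace(0,6.28,40)]);T=np.array([proj(F,(.528+.09*np.cos(a),.2047+.09*np.sin(a),.011)) for a in np.linspace(0,6.28,40)])
    i=cv2.imread(f'pics/{n}.png');k=4
    x0,y0=(P.min(0)-12).astype(int);x1,y1=(T.max(0)+8).astype(int); x1=max(x1,int(P.max(0)[0])+8); print(n,x0,y0,x1,y1)
    c=cv2.resize(i[y0:y1,x0:x1],None,fx=k,fy=k,interpolation=cv2.INTER_CUBIC)
    cv2.imwrite(f'pics/c_{n}.png',c)
a=cv2.imread('pics/c_s11.png');b=cv2.imread('pics/c_t11.png');o=np.zeros((600,800,3),np.uint8)
a=cv2.resize(a,(400,int(a.shape[0]*400/a.shape[1])))[:600];b=cv2.resize(b,(400,int(b.shape[0]*400/b.shape[1])))[:600];o[:a.shape[0],:400]=a;o[:b.shape[0],400:]=b;cv2.imwrite('pics/m7.png',o)
E
```

```text
clock: 12.8
position: [0.4476, -0.0557, 0.2919]
tool_rot: [-3.137, 0.484, -3.053]
force: [0.3, 0.7, -4.6]
grip_width: 0.0189
finger_force: 93.0
clock: 13.3
position: [0.4516, 0.0146, 0.2919]
tool_rot: [-3.137, 0.484, -3.053]
force: [-0.4, 0.6, -3.3]
grip_width: 0.0188
finger_force: 93.0
clock: 13.8
position: [0.4567, 0.0847, 0.2919]
tool_rot: [-3.137, 0.484, -3.053]
force: [1.1, -0.8, -3.8]
grip_width: 0.0191
finger_force: 93.0
clock: 14.3
position: [0.4596, 0.1518, 0.2919]
tool_rot: [-3.137, 0.484, -3.053]
force: [-0.4, -0.2, -3.3]
grip_width: 0.0188
finger_force: 93.0
clock: 14.8
position: [0.4596, 0.1936, 0.2918]
tool_rot: [-3.137, 0.484, -3.052]
force: [-0.1, -0.8, -2.8]
grip_width: 0.0187
finger_force: 93.1
[0.45954227 0.19306812 0.29180582] [-3.13671008  0.48379707 -3.05213352] [-0.82603565  0.59864005 -3.77884262] [-0.09800105  1.09668689  0.01368268]
origin [0.5285 0.1986 0.1674]
s11 198 166 271 236
t11 169 167 258 260
```

```bash
cat > lid.py <<'E'
from plan import *
def lid(tag,box,z,n=None):
    F=load(tag);i=cv2.imread(f'pics/{tag}.png');hs=cv2.cvtColor(i,cv2.COLOR_BGR2HSV)
    m=((hs[...,1]<45)&(hs[...,2]>75)).astype(np.uint8)*255
    k=np.zeros_like(m);x0,y0,x1,y1=box;k[y0:y1,x0:x1]=m[y0:y1,x0:x1]
    k=cv2.morphologyEx(k,cv2.MORPH_OPEN,np.ones((3,3)))
    c=max(cv2.findContours(k,0,2)[0],key=cv2.contourArea);hl=cv2.convexHull(c)
    P=np.array([onz(F,*p[0],z)[:2] for p in hl]).astype(np.float32)
    print(tag,cv2.boundingRect(c),cv2.contourArea(c),'centre',*[np.round(v,4) for v in cv2.minEnclosingCircle(P)], 'ell',cv2.fitEllipse(P))
E
python3 - <<'E'
from lid import *
lid('t11',(165,160,262,262),.120);lid('s11',(190,155,285,240),.120)
E
```

```text
t11 (165, 181, 85, 81) 3534.0 centre [0.4917 0.2295] 0.1361 ell ((0.48855921626091003, 0.22085948288440704), (0.19828948378562927, 0.27608534693717957), 62.1033821105957)
s11 (209, 155, 76, 47) 1809.0 centre [0.6524 0.2218] 0.2249 ell ((0.6547403931617737, 0.2184303104877472), (0.27010777592658997, 0.4553768038749695), 101.58728790283203)
```

View pics/m7.png

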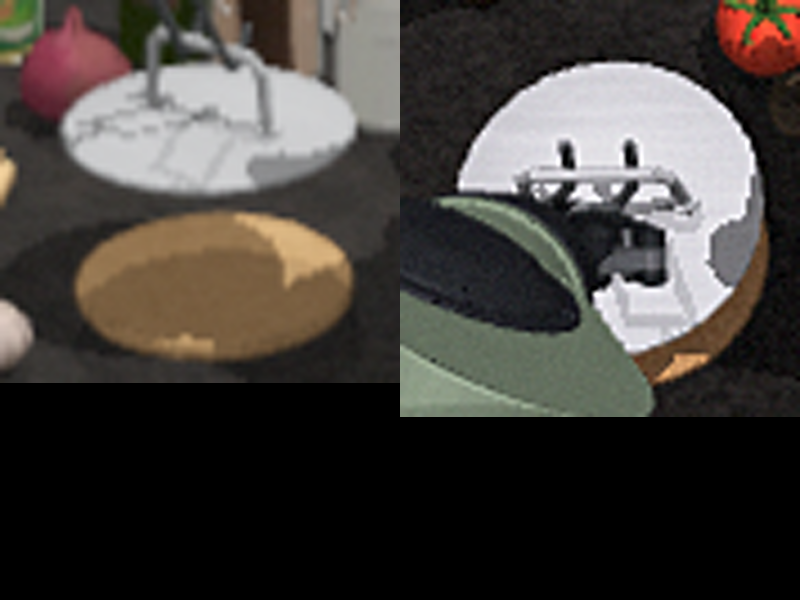

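The lid hangs level in both views. In the scene its rim spans (209,191.5) to (263,189) above the trivet, which is centred at (237,218). In the top view the rim spans columns 181 to 249, with its far edge at row 181.

```bash
python3 - <<'E'
from plan import *
s=load('s11');t=load('t11');s0=load('scene0')
from scipy.optimize import least_squares
def fit(F,pts,z,r):
    P=np.array([onz(F,u,v,z)[:2] for u,v in pts]); f=least_squares(lambda c:np.hypot(*(P-c[:2]).T)-r,P.mean(0)); return f.x.round(4),(f.fun*1000).round(1)
S=lambda x,y:(198+x/5.479,166+y/5.479);T=lambda x,y:(169+(x-400)/4.494,167+y/4.494)
for z in(.118,.125): 
  print('lid s',z,fit(s,[S(62,132),S(357,125),S(210,65),S(90,165),S(330,155)],z,.092))
  print('lid t',z,fit(t,[T(458,190),T(500,110),T(605,62),T(720,112),T(755,185),T(700,325)],z,.092))
print('triv s',fit(s,[S(75,287),S(352,283),S(210,210),S(200,361)],.011,.09))
print('triv t',fit(t,[T(768,240),T(650,383),T(735,333)],.011,.09))
E
```

```text
lid s 0.118 (array([0.5288, 0.2045]), array([ 0.3,  1.8, -2.8, -1.8, -3.5]))
lid t 0.118 (array([0.5228, 0.2016]), array([-2.5, -0.2,  2.3, -1.4, -1.9,  0.7]))
lid s 0.125 (array([0.5184, 0.1948]), array([-0.6,  1. , -3.7, -2.5, -4.2]))
lid t 0.125 (array([0.5201, 0.2004]), array([-3.2, -0.6,  2.1, -1.6, -2.2, -0.2]))
triv s (array([0.5192, 0.1959]), array([-1.2, -0.2,  9.7,  9.7]))
triv t (array([0.5288, 0.2023]), array([ 0.2,  0.2, -0.3]))
```

```bash
python3 -m crank '{"travel":[[0,0.05,-0.3],[0.05,0.1,-0.9],[0.1,0.2,-1.8],[0.15,0.25,-2.8],[0.2,0.3,-3.8]],"turn":[[0,0,0],[0,0,0],[0,0,0],[0,0,0],[0,0,0]],"gripper":[1,1,1,1,1]}'
python3 -m crank '{"travel":[[0,0,-1],[0,0,-2],[0,0,-3],[0,0,-4],[0,0,-4.8]],"turn":[[0,0,0],[0,0,0],[0,0,0],[0,0,0],[0,0,0]],"gripper":[1,1,1,1,1]}'
python3 -m crank '{"travel":[[0,0,-0.4],[0,0,-0.7],[0,0,-0.9],[0,0,-1.1],[0,0,-1.2]],"turn":[[0,0,0],[0,0,0],[0,0,0],[0,0,0],[0,0,0]],"gripper":[1,1,1,1,1]}'
python3 -c "
from plan import *
s=bot.observe();print(s['position'],s['force'],s['moment'])"
```

```text
clock: 15.45
position: [0.4615, 0.1958, 0.2531]
tool_rot: [-3.137, 0.484, -3.053]
force: [-0.1, 0.1, -3.6]
grip_width: 0.019
finger_force: 93.2
clock: 15.95
position: [0.4613, 0.1958, 0.2048]
tool_rot: [-3.137, 0.483, -3.052]
force: [-0.5, 0.1, -2.9]
grip_width: 0.0193
finger_force: 93.2
clock: 16.45
position: [0.4616, 0.196, 0.1939]
tool_rot: [-3.137, 0.484, -3.052]
force: [-0.8, -0.8, -2.7]
grip_width: 0.0192
finger_force: 93.2
[0.46162177 0.19602291 0.1938986 ] [-0.78871892 -0.79756191 -2.72422116] [-0.07066504  1.0590855  -0.00588275]
```

```bash
python3 -m crank '{"travel":[[0,0,-0.1],[0,0,-0.2],[0,0,-0.3],[0,0,-0.4],[0,0,-0.5]],"turn":[[0,0,0],[0,0,0],[0,0,0],[0,0,0],[0,0,0]],"gripper":[1,1,1,1,1]}'
python3 -c "
from plan import *
s=bot.observe();print(s['position'],s['force'],s['moment'])"
python3 -m crank '{"travel":[[0,0,-0.1],[0,0,-0.2],[0,0,-0.3],[0,0,-0.4],[0,0,-0.5]],"turn":[[0,0,0],[0,0,0],[0,0,0],[0,0,0],[0,0,0]],"gripper":[1,1,1,1,1]}'
python3 -c "
from plan import *
s=bot.observe();print(s['position'],s['force'],s['moment'])"
```

```text
clock: 16.95
position: [0.4616, 0.196, 0.1889]
tool_rot: [-3.137, 0.484, -3.052]
force: [0.1, 0.8, -4.0]
grip_width: 0.0187
finger_force: 93.2
[0.46159746 0.19599541 0.18886169] [ 0.12276769  0.81587734 -3.98430169] [-0.04894744  1.04591587 -0.00506298]
clock: 17.45
position: [0.4617, 0.1961, 0.1839]
tool_rot: [-3.137, 0.484, -3.052]
force: [-0.0, -0.1, -1.3]
grip_width: 0.0191
finger_force: 93.2
[0.4616779  0.19609795 0.18394626] [-0.03871195 -0.09222312 -1.25355294] [-0.00886553  0.67240773  0.05971111]
```

The lid rests on the trivet, since the force and moment are back to unloaded values. Now lower the hooks clear of the bar and draw back.

```bash
python3 -m crank '{"travel":[[0,0,-0.4],[0,0,-0.8],[0,0,-1.2],[0,0,-1.6],[0,0,-1.9]],"turn":[[0,0,0],[0,0,0],[0,0,0],[0,0,0],[0,0,0]],"gripper":[1,1,1,1,1]}'
python3 -c "
from plan import *
s=bot.observe();print(s['position'],s['force'],s['moment'])"
python3 -m crank '{"travel":[[-0.2,0,0],[-0.5,0,0],[-0.8,-0.1,0],[-1.1,-0.1,0],[-1.4,-0.1,0]],"turn":[[0,0,0],[0,0,0],[0,0,0],[0,0,0],[0,0,0]],"gripper":[1,1,1,1,1]}'
python3 - <<'E'
from plan import *
f=save('scene','s12');s=bot.observe();print(s['position'],s['force'],s['moment'])
L=lif(s['position'],R.from_euler('xyz',s['tool_rot']),.010);print('origin',L(0,0,0).round(4),[proj(f,L(*p)).round(1).tolist() for p in((14,-18,18),(14,18,18),(0,-18,0),(0,18,0))])
a=proj(f,L(14,0,18)).astype(int);g=cv2.cvtColor(cv2.imread('pics/s12.png'),cv2.COLOR_BGR2GRAY)
print(a)
for r in range(a[1]-12,a[1]+16): print(r,' '.join(f'{v:3d}' for v in g[r,a[0]-16:a[0]+16]))
E
```

```text
clock: 17.95
position: [0.4615, 0.196, 0.1644]
tool_rot: [-3.137, 0.484, -3.052]
force: [-0.9, -1.1, -1.3]
grip_width: 0.0186
finger_force: 93.2
[0.46145414 0.1960303  0.16436886] [-0.92925277 -1.05914828 -1.32377084] [-0.09299609  0.68906573 -0.01262592]
clock: 18.45
position: [0.4473, 0.195, 0.1651]
tool_rot: [-3.137, 0.484, -3.052]
force: [-0.7, 1.2, -2.0]
grip_width: 0.0186
finger_force: 93.2
[0.44694955 0.19502665 0.16498902] [-1.22930811  1.02976698 -2.2698209 ] [-0.04770364  0.70214636  0.05047599]
origin [0.5159 0.2005 0.0406] [[241.5, 205.3], [233.3, 202.6], [239.2, 211.4], [231.0, 208.7]]
[237 203]
191  19  19  18  25  32  27  45  57  51  49  52  53  50  49  50  50  51  51  49  33  27  35  33  30  34  30  30  34  37  41  36  41
192  27  17  25  27  32  36  53  56  58  56  58  58  55  57  57  58  58  57  56  49  43  27  29  30  32  29  37  34  29  40  40  50
193  26  22  19  28  38  66  56  57  57  56  58  56  54  55  57  58  59  62  62  57  56  45  43  43  39  40  44  44  45  50  50  60
194  50  37  22  21  40  70  58  55  56  56  56  57  57  56  62  57  57  61  59  57  60 
[... 2511 characters left out ...]
 207 207 192 117 147 192 208 208 209 209
214 198 172 173 169 152 188 187 190 197 185 189 197 184 169 168 129 147 174 174 174 180 207 207 207 200 114 130 181 208 207 203 175
215 174 187 186 187 191 205 205 203 192 187 201 204 199 199 192 115 125 136 175 184 147 174 174 174 168 116 112 144 173 174 170 139
216 191 202 202 204 204 205 202 192 187 195 174 173 174 173 168 143 183 172 188 192 174 176 190 186 164 111 112 130 130 139 140 139
217 207 206 205 205 204 199 164 151 164 168 153 189 187 186 188 189 192 186 189 197 187 188 195 190 151 107 110 118 115 140 138 140
218 182 208 203 175 172 166 126 172 187 189 191 204 204 205 200 170 150 152 171 205 195 163 161 148 120 112 114 127 129 139 139 141
```

The hooks' tips have dropped below the bar without moving the lid. Draw back fully, rise, then go over to the rest.

```bash
python3 -m crank '{"travel":[[-0.6,0,0],[-1.4,-0.1,0],[-2.4,-0.2,0],[-3.5,-0.3,0],[-4.6,-0.4,0.2]],"turn":[[0,0,0],[0,0,0],[0,0,0],[0,0,0],[0,0,0]],"gripper":[1,1,1,1,1]}'
python3 -m crank '{"travel":[[-1,0,0.6],[-1.5,0,2],[-1.7,0,4],[-1.7,0,6.5],[-1.7,0,9]],"turn":[[0,0,0],[0,0,0],[0,0,0],[0,0,0],[0,0,0]],"gripper":[1,1,1,1,1]}'
python3 -m crank '{"travel":[[0.5,1.5,1.5],[1,4,2.7],[2,7,3],[3,10,3],[4,13,3]],"turn":[[0,0,2],[0,0,6],[0,0,10],[0,0,14],[0,0,18]],"gripper":[1,1,1,1,1]}'
python3 - <<'E'
from plan import *
save('scene','s13');s=bot.observe();c=R.from_euler('xyz',s['tool_rot']);print(s['position'],s['force'],((np.array([.4590,.4055,.2850])-s['position'])*100).round(2),(R.from_euler('xyz',[3.1394,.4870,-2.5412])*c.inv()).as_rotvec(degrees=True).round(2))
E
```

```text
clock: 19.0
position: [0.4066, 0.1922, 0.164]
tool_rot: [-3.131, 0.481, -3.046]
force: [0.6, 0.6, -1.9]
grip_width: 0.0186
finger_force: 93.4
clock: 19.5
position: [0.3897, 0.1909, 0.254]
tool_rot: [-3.131, 0.479, -3.048]
force: [-0.1, -0.8, -1.4]
grip_width: 0.0187
finger_force: 93.6
clock: 20.0
position: [0.4303, 0.3218, 0.2834]
tool_rot: [-3.13, 0.48, -2.732]
force: [1.2, -0.2, -1.3]
grip_width: 0.0187
finger_force: 93.7
[0.43149167 0.32558018 0.28363736] [-0.77259428 -0.55845899 -2.96892505] [2.75 7.99 0.14] [ 0.65 -0.06 10.96]
```

```bash
python3 -m crank '{"travel":[[0.8,2.2,0],[1.6,4.4,0],[2.2,6.4,0.1],[2.6,7.4,0.1],[2.8,8,0.1]],"turn":[[0.1,0,2.5],[0.3,0,5],[0.5,0,8],[0.6,0,10],[0.65,-0.1,11]],"gripper":[1,1,1,1,1]}'
python3 -m crank '{"travel":[[0,0,0],[0,0,0],[0,0,0],[0,0,0],[0,0,0]],"turn":[[0,0,0],[0,0,0],[0,0,0],[0,0,0],[0,0,0]],"gripper":[1,1,1,1,1]}'
cat > tgt.py <<'E'
from plan import *
def tgt(z):
    s=bot.observe();c=R.from_euler('xyz',s['tool_rot']);print(s['position'].round(4),s['tool_rot'].round(4),s['force'].round(1),s['moment'].round(2),((np.array([.4590,.4057,z])-s['position'])*100).round(2),(R.from_euler('xyz',[3.1394,.4870,-2.5412])*c.inv()).as_rotvec(degrees=True).round(2))
E
python3 -c "
from tgt import *
tgt(.2829)
a,b=load('w3'),save('wrist','w14')
x,y=[cv2.cvtColor(v['pixels'],cv2.COLOR_RGB2GRAY)[150:250,235:315].astype(np.float32) for v in(a,b)]
print(cv2.phaseCorrelate(x,y))
x,y=[cv2.cvtColor(v['pixels'],cv2.COLOR_RGB2GRAY)[30:140,225:330].astype(np.float32) for v in(a,b)]
print(cv2.phaseCorrelate(x,y))
"
```

```text
clock: 20.55
position: [0.4582, 0.4013, 0.2839]
tool_rot: [-3.141, 0.486, -2.547]
force: [0.1, 0.4, -0.9]
grip_width: 0.0188
finger_force: 93.9
clock: 21.05
position: [0.4586, 0.4008, 0.2845]
tool_rot: [-3.141, 0.487, -2.548]
force: [0.2, 0.2, -1.6]
grip_width: 0.0187
finger_force: 93.9
[0.4586 0.4008 0.2845] [-3.1411  0.4867 -2.5481] [ 0.2  0.2 -1.6] [-0.36  0.58 -0.03] [ 0.04  0.49 -0.16] [0.12 0.06 0.47]
((0.21348839029950994, -0.42848761611107733), 0.7213901946544647)
((3.726548133214898, 1.9271533035200932), 0.8604823448775727)
```

```bash
python3 -m crank '{"travel":[[0,0.2,0],[0,0.4,0],[0,0.5,0],[0,0.5,0],[0,0.5,0]],"turn":[[0.1,0.1,0.2],[0.1,0.1,0.4],[0.1,0.1,0.5],[0.1,0.1,0.5],[0.1,0.1,0.5]],"gripper":[1,1,1,1,1]}'
python3 -c "
from tgt import *
tgt(.2829)
a,b=load('w3'),save('wrist','w15')
x,y=[cv2.cvtColor(v['pixels'],cv2.COLOR_RGB2GRAY)[30:140,225:330].astype(np.float32) for v in(a,b)]
print(cv2.phaseCorrelate(x,y))
"
python3 -m crank '{"travel":[[0,0,-0.5],[0,0,-1.5],[0,0,-3],[0,0,-4.5],[0,0,-6]],"turn":[[0,0,0],[0,0,0],[0,0,0],[0,0,0],[0,0,0]],"gripper":[1,1,1,1,1]}'
python3 -c "
from tgt import *
tgt(.2229)"
```

```text
clock: 21.6
position: [0.4587, 0.4061, 0.2843]
tool_rot: [3.139, 0.486, -2.54]
force: [-1.1, -0.2, -1.9]
grip_width: 0.0186
finger_force: 93.9
[0.4587 0.4061 0.2843] [ 3.1389  0.486  -2.5405] [-1.1 -0.2 -1.9] [-0.42  0.58  0.04] [ 0.03 -0.04 -0.14] [ 0.01 -0.06 -0.06]
((-0.8412343787660674, -0.049902850598748216), 0.9030154982466757)
clock: 22.15
position: [0.4586, 0.4059, 0.2234]
tool_rot: [3.139, 0.486, -2.541]
force: [1.3, -0.6, -1.0]
grip_width: 0.0189
finger_force: 93.9
[0.4586 0.4059 0.2234] [ 3.1389  0.4858 -2.5405] [ 1.3 -0.6 -1. ] [-0.43  0.59  0.  ] [ 0.04 -0.02 -0.05] [ 0.02 -0.07 -0.05]
```

```bash
python3 -m crank '{"travel":[[0,0,-1.5],[0,0,-3],[0,0,-4.5],[0,0,-5.7],[0,0,-6.5]],"turn":[[0,0,0],[0,0,0],[0,0,0],[0,0,0],[0,0,0]],"gripper":[1,1,1,1,1]}'
python3 -m crank '{"travel":[[0,0,-0.3],[0,0,-0.6],[0,0,-0.9],[0,0,-1.2],[0,0,-1.5]],"turn":[[0,0,0],[0,0,0],[0,0,0],[0,0,0],[0,0,0]],"gripper":[1,1,1,1,1]}'
python3 -c "
from tgt import *
tgt(.138)"
```

```text
clock: 22.65
position: [0.4582, 0.4059, 0.1581]
tool_rot: [3.139, 0.485, -2.54]
force: [0.6, -0.7, -1.6]
grip_width: 0.0193
finger_force: 93.9
clock: 23.15
position: [0.4588, 0.406, 0.1443]
tool_rot: [3.139, 0.486, -2.541]
force: [-0.5, 0.2, -0.9]
grip_width: 0.0191
finger_force: 93.9
[0.4588 0.406  0.1443] [ 3.1389  0.4864 -2.5407] [-0.5  0.2 -0.9] [-0.38  0.57 -0.02] [ 0.02 -0.03 -0.63] [-0.   -0.04 -0.04]
```

```bash
python3 -m crank '{"travel":[[0,0,-0.1],[0,0,-0.2],[0,0,-0.3],[0,0,-0.4],[0,0,-0.5]],"turn":[[0,0,0],[0,0,0],[0,0,0],[0,0,0],[0,0,0]],"gripper":[1,1,1,1,1]}'
python3 -m crank '{"travel":[[0,0,-0.05],[0,0,-0.1],[0,0,-0.1],[0,0,-0.15],[0,0,-0.15]],"turn":[[0,0,0],[0,0,0],[0,0,0],[0,0,0],[0,0,0]],"gripper":[1,1,1,1,1]}'
python3 -c "
from tgt import *
tgt(.138)"
```

```text
clock: 23.65
position: [0.4587, 0.406, 0.1393]
tool_rot: [3.139, 0.486, -2.541]
force: [-0.3, 0.1, -1.2]
grip_width: 0.0189
finger_force: 93.9
clock: 24.15
position: [0.4587, 0.4062, 0.1381]
tool_rot: [3.139, 0.487, -2.54]
force: [-1.8, -2.3, 4.8]
grip_width: 0.0189
finger_force: 94.9
[0.4587 0.4062 0.1381] [ 3.139   0.4866 -2.5404] [-1.8 -2.3  4.8] [-0.44  0.4  -0.06] [ 0.03 -0.05 -0.01] [-0.   -0.03 -0.06]
```

The lifter is seated again, with a 6 N upward force at the original height. Release and back away along the shaft.

```bash
python3 -m crank '{"travel":[[0,0,0],[0,0,0],[0,0,0],[0,0,0],[0,0,0]],"turn":[[0,0,0],[0,0,0],[0,0,0],[0,0,0],[0,0,0]],"gripper":[0,0,0,0,0]}'
python3 -m crank '{"travel":[[0,0,0],[0,0,0],[-0.2,-0.1,0.4],[-0.4,-0.3,1],[-0.8,-0.5,1.8]],"turn":[[0,0,0],[0,0,0],[0,0,0],[0,0,0],[0,0,0]],"gripper":[0,0,0,0,0]}'
python3 -m crank '{"travel":[[-0.8,-0.5,1.8],[-1.6,-1.1,3.6],[-2.6,-1.8,6],[-3.8,-2.6,8.7],[-5.2,-3.6,12]],"turn":[[0,0,0],[0,0,0],[0,0,0],[0,0,0],[0,0,0]],"gripper":[0,0,0,0,0]}'
python3 -m crank '{"travel":[[-0.8,-0.5,1.8],[-1.2,-0.8,2.6],[-1.4,-1,3],[-1.4,-1,3],[-1.4,-1,3]],"turn":[[0,0,0],[0,0,0],[0,0,0],[0,0,0],[0,0,0]],"gripper":[0,0,0,0,0]}'
python3 - <<'E'
from tgt import *
tgt(.3);w=save('wrist','w16');s=save('scene','s16');t=save('top','t16')
# handle end expected pixel, rest unchanged
print('lifter handle end expected',proj(w,(.436,.3902,.1857),True))
a,b=[cv2.cvtColor(v['pixels'],cv2.COLOR_RGB2GRAY).astype(np.float32) for v in(load('w1'),w)]
# compare bystanders and pot in scene/top with start
for n,u,v,r in(('timer',263,256,14),('cup',352,291,16),('mill',246,170,14),('pot',310,245,30)):
    p=cv2.imread('pics/scene0.png')[v-r:v+r,u-r:u+r];img=cv2.imread('pics/s16.png')[v-r-6:v+r+6,u-r-6:u+r+6]
    m=cv2.matchTemplate(img,p,cv2.TM_CCOEFF_NORMED);print(n,cv2.minMaxLoc(m)[1::2],'(6,6)=unmoved')
i=cv2.imread('pics/w16.png');i=(255*(i/255.)**.5).astype(np.uint8)
j=cv2.resize(cv2.imread('pics/s16.png')[165:235,195:275],(240,210),interpolation=cv2.INTER_CUBIC);k=cv2.resize(cv2.imread('pics/t16.png')[170:270,110:260],(240,160),interpolation=cv2.INTER_CUBIC)
o=np.zeros((420,800,3),np.uint8);o[:,:560]=i;o[:210,560:]=j;o[210:370,560:]=k;cv2.imwrite('pics/m8.png',o)
E
```

```text
clock: 24.65
position: [0.4587, 0.406, 0.1378]
tool_rot: [3.139, 0.486, -2.541]
force: [-0.2, 0.6, -0.7]
grip_width: 0.0856
finger_force: 0.0
clock: 25.15
position: [0.4505, 0.4008, 0.1563]
tool_rot: [3.139, 0.486, -2.541]
force: [-0.3, 0.4, 0.2]
grip_width: 0.0855
finger_force: 0.0
clock: 25.65
position: [0.3975, 0.3647, 0.2765]
tool_rot: [3.139, 0.485, -2.539]
force: [-0.4, -1.6, 1.4]
grip_width: 0.0851
finger_force: 0.0
clock: 26.15
position: [0.3848, 0.3549, 0.3055]
tool_rot: [3.139, 0.486, -2.541]
force: [-0.5, 0.3, 0.2]
grip_width: 0.0856
finger_force: 0.0
[0.3848 0.3549 0.3055] [ 3.139   0.4857 -2.5407] [-0.5  0.3  0.2] [-0.29  0.4   0.  ] [ 7.42  5.08 -0.55] [ 0.03 -0.07 -0.04]
lifter handle end expected [276.8533863  194.34832977]
timer (0.998988926410675, (6, 6)) (6,6)=unmoved
cup (0.9995619654655457, (6, 6)) (6,6)=unmoved
mill (0.9982181787490845, (6, 6)) (6,6)=unmoved
pot (0.8994927406311035, (6, 6)) (6,6)=unmoved
```

All allowed pictures are used, so I'll check the lid position and lifter pose numerically.

```bash
python3 - <<'E'
from plan import *
for tag,fi in(('w16',1),('t16',0),('s16',0)):
    F=load(tag);i=cv2.imread(f'pics/{tag}.png').astype(int)
    c0=np.array([proj(F,(.528+.1*np.cos(a),.204+.1*np.sin(a),.02),fi) for a in np.linspace(0,6.28,90)])
    pts=[]
    # lid rim: radial search inward from outside, first strong change to grey-bright in max gradient
    for a in np.linspace(0,6.28,90):
        prof=[];
        for r in np.arange(.115,.070,-.001):
            u,v=proj(F,(.528+r*np.cos(a),.204+r*np.sin(a),.022),fi)
            if not(0<=u<559 and 0<=v<419): break
            prof.append((cv2.getRectSubPix(i.astype(np.float32),(1,1),(float(u),float(v)))[0,0].mean(),r))
        if len(prof)<40: continue
        g=np.array([p[0] for p in prof]);d=g[4:]-g[:-4];k=d.argmax()
        if d[k]>50: r=prof[k+2][1];pts.append((.528+r*np.cos(a),.204+r*np.sin(a)))
    P=np.array(pts);
    from scipy.optimize import least_squares
    f=least_squares(lambda c:np.hypot(*(P-c[:2]).T)-c[2],[.528,.204,.09],loss='soft_l1',f_scale=.002)
    print(tag,len(P),f.x.round(4),'mad mm',np.median(abs(f.fun))*1000)
a,b=load('w1'),load('w16')
for f in(a,b):
    g=cv2.cvtColor(f['pixels'],cv2.COLOR_RGB2GRAY);u,v=proj(f,(.436,.3902,.1857),True);print(u.round(1),v.round(1));u,v=int(round(u)),int(round(v))
    print(g[v-26:v+22:3,u-20:u+21:2])
E
```

```text
w16 90 [0.5235 0.2053 0.0915] mad mm 0.25765481886771274
t16 90 [0.5252 0.2015 0.0915] mad mm 0.33467456261149914
s16 51 [0.5202 0.1985 0.0925] mad mm 0.7354804673313092
288.8 196.2
[[236 234 230 234 238 241 239 235 234 226 220 169 164 168 169 164 163 163
  164 168 216]
 [234 218 157 164 175 176  56  18  16  16  22  26  22  88 134 134 158 165
  179 237 233]
 [206 185 117 117 119 103  19  24  21  20  23  23  17  34 114 113 113 115
  150 223 232]
 [158 152 114  82  92  95  19  19  10  21  26  18  17  18  63  77 107 131
  146 229 229]
 [229 230 159  84 133 136  16  21  17  17  23  24  19  16  42  82 210 235
  219  76  66]
 [ 59  58  75 101  60  32  23  23  25  23  22  22  26  27  36  98  57  49
   52  53  54]
 [ 59  60  66  67  66  33  37  38  40  41  44  37  41  39  34  51  64  57
   59  65  53]
 [ 69  64  63  61  69  38  46  55  50  51  49  52  47  46  38  48  61  55
   57  62  63]
 [ 55  53  57  56  58  39  47  53  53  52  51  50  46  48  35  40  55  61
   64  59  57]
 [ 66  67  62  63  64  36  50  57  52  54  51  51  46  50  39  50  57  57
   62  57  59]
 [ 64  60  57  62  62  36  5
[... 1243 characters left out ...]
6  56  52  33  47  56  51  48  54  47  47  45  45  33  42  58
   53  61  55]
 [ 60  66  60  57  59  39  47  53  52  52  53  50  47  51  45  38  44  57
   53  60  62]
 [ 66  63  61  55  57  40  51  55  55  55  48  47  46  47  46  32  40  59
   68  60  54]
 [ 61  61  60  60  57  33  50  59  56  54  49  49  51  41  46  31  44  58
   58  60  66]
 [ 59  63  65  64  57  48  49  51  51  50  48  51  49  48  45  40  57  59
   61  70  69]
 [ 38  55  54  57  62  63  65  58  53  60  64  57  56  64  62  65  60  59
   61  60  58]
 [ 33  35  33  50  56  58  69  64  59  56  56  51  51  59  60  61  61  62
   57  57  62]
 [ 36  37  39  34  30  57  61  60  64  61  60  55  50  49  58  65  58  57
   59  59  62]]
```

```bash
python3 -c "
from workcell import bot
print(bot.job_done())"
```

```text
the job is handed in; nothing more can be done
None
```

The lid is on the cork trivet, about 3 mm off centre by camera measurement, and the lifter is back in its rest; I handed the job in at about 26 s with the pot, timer, cup and mill not moved.

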